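Press the label holder home behind the rack lip

ROBOT

A 6-joint arm with a two-finger parallel gripper is mounted at the origin on a cart in front of the work surface, level with it; the furniture and walls round the work are solid. World frame = base frame: x ahead of the robot, y to its left, z up, the work surface at z = 0. Lengths are in m, angles in rad, forces in N, time in s.
With the tool pointing down it reaches from about 0.35 to 0.975 m from the base axis. Payload 4.9 kg.
Tool frame: the origin (TCP) lies midway between the tips of the shut fingers; the grasp point (between the pads) lies 19 mm behind it (grip_point_offset is the distance from the TCP to the grasp point, in m); z points along the fingers, y is the line along which they close (so a half turn about z gives the same grasp; the last joint's range is limited). The gripper opens to 85 mm and grips with 20 to 120 N. Pads are 22 mm wide; open, the fingers measure 114 mm over their backs; the gripper's body (76 mm by 85 mm) begins 54 mm behind the grasp point. The pads swing forward as they close: fully open they stand 13 mm farther back than shut.
Start: joints at [-1.288, 0.053, 1.613, -0, 1.476, -0.119], TCP at [0.244, -0.575, 0.231] pointing down, gripper open.
Joint ranges: [-3.01, 3.01], [-1.01, 2.22], [0.06, 2.58], [-1.02, 4.17], [0.09, 2.62], [-3.14, 3.14]. Speed limits (rad/s): [2.57, 2.57, 3.14, 3.14, 3.14, 3.14].

INTERFACE

Orientations are given as a unit quaternion [x, y, z, w].
In Python, from rig import read_state, camera, hand_in, find_in, grip_point_offset gives the robot as it stands. The module is installed in compiled form; this text tells all that it offers.
- The arm moves only by the shell command python3 -m jog 'ROWS' [OPENING]. ROWS is text: rows parted by semicolons, each of 6 numbers parted by spaces: the shift along the tool's x, y, z as a fraction of full scale, then the turn, a rotation vector about the tool's x, y, z as a fraction of full scale. In form: dx dy dz wx wy wz; .... A call has 1 to 20 rows; each row shifts and turns the commanded pose from where the row before left it, along the tool's axes as they then stand; what a row does not reach is not made up. Full scale, the value 1, is 25 mm for a shift and 0.1 rad for a turn. A row lasts 1/10 s, in which the tool goes at most 50 mm and 8.59 degrees, less where a joint would pass 70% of its speed; a pose out of reach is approached as far as the arm can. A call with a number of a shift or a turn outside -1 to 1 is refused whole. A call with a gripper value outside its range is refused whole. OPENING is the closure, from 0 (fully open) to 1 (shut), set as the call begins (- or left out, the last holds). The fingers move at their own pace and stop on an object; the grip force is fixed at half the most. Time passes only in rows, so rows that do not move let the fingers close. It gives the time, the measured TCP pose, the force, the opening and the grip force at its end, in the units of the state.
- read_state(): the state, without advancing time (a new reading comes with each control period).
- camera(name): name is "scene" or "top"; returns a dict with "img" (480x640x3 uint8, blue, green, red), "intrinsics" (3x3 intrinsics, pixels), "k1" (the pictures are not rectified: a ray, as slopes to the right and down, at radius r is drawn at 1 + k1 r^2 times it, then the intrinsics apply), "origin" and "orientation" of the camera in the world. Camera axes: x right, y down, z forward; pixel columns grow to the right and rows downward; lengths in m; the calibration is good to about 2 mm. A picture is of the moment at which its call begins. There is no depth.
- hand_in(): hands the job in; it is judged then, once.
Trained networks look in a picture, given as the dict that the camera call returned (one of the last four; its "shot" number tells which), for a name from the list of things; names that differ only in an ending like _2 or _b are one class to them, and where a whole thing is asked for, a point or a joint stands for the part that bears it (a point fixed in the world has none). Each returns a list of dicts, best first, with "score" (0 to 1); they miss things now and then, are a little off and sometimes report something else, mostly with a low value. They report only what shows in the picture. A call takes as long as a camera call.
- find_in(picture, thing): "position" ([column, row] in pixels, amid what is visible of it).
The state is a dict: "t": time; "q": joint angles; "qvel": joint speeds; "joint_efforts": joint torques, N m; "position": TCP position; "tcp_rot": TCP orientation; "force": force on the tool from outside, world axes, zero at the start; "ft_torque": the same for the moment, N m; "finger_gap": opening from 0.0 (shut) to 1.0 (fully open); "grip_force": force on a finger pad.
Only numpy, scipy, OpenCV 4.12 (cv2) and the standard library are available. Lean on these libraries where they do the work, as an engineer would, in place of code of your own. Each camera call takes 0.05 s, during which the arm holds its last target. There are 200 camera calls.

TASK

Take the label holder out of its parking stand and slide it, foot down and label side facing out to the front, behind the metal lip of the rack that has no label holder yet. Press it down fully home against the spring clip hidden in the channel and finish while still holding it pressed there: do not let go. Leave the small boxes and filter cubes on the racks where they stand.

Things in the scene. Friction and masses are not known exactly. Their poses are not given: they have to be found in the camera images.
- holder_grip (a point): Centre of the grip bar along the top of the loose grey plastic label holder, an upright plate 64 mm wide (its y), 5 mm thick (x), 72 mm tall, about 50 g. The bar is 12 mm thick (x), 64 mm wide, 14 mm high; this point is 65 mm above the foot, z up. The label side is its -x side. It starts upright, its foot 12 mm deep in the stand's slot with little play; draw it straight up.
- holder_foot (a point): Centre of the underside of the label holder's foot, 65 mm below holder_grip; same axes. The lowest 8 mm are a narrower, thinner foot, 56 mm wide and 3.5 mm thick.
- holder_face (a point): Middle of the label on the label holder's front (-x) side, 45 mm above the foot; same axes. A raised frame, 2 mm proud, rings the blank paper label, 34 to 57 mm above the foot; the other side (+x) is plain.
- stand: Fixed grey parking stand, 50 x 100 mm, 18 mm high, with a slot (7.5 mm wide in x, 70 mm long in y) whose floor is 6 mm above the worktop. Origin: centre of its underside. The holder is drawn straight up out of it.
- rack_open: Fixed low grey rack without a label holder: board 110 mm deep (x), 160 mm wide (y), top 50 mm high; front to -x, origin at the centre of its underside. On its front an aluminium channel, open upward: a slot 8 mm wide (x), 72 mm long (y) between apron and lip, centred at x = -59 mm, y = 0. The lip is straight up to 48 mm above the worktop, then flares forward up to 57 mm.
- bay_home (a point): In the channel of rack_open, on the slot's centre line, 22 mm above the worktop: where the centre of the holder's foot is when fully home. Axes as rack_open: -x out to the front, y along the slot, z up. Straight part of the lip ends 26 mm above this point.
- clip (a joint): Spring clip on the channel floor of rack_open, pressed down by the holder's foot: 0 = up (its top 8 mm above bay_home), 0.008 m = fully down on its stop. It pushes up with about 2 N at 0 and 6 N fully down, where a firm stop is felt, and rises again when the holder is released.
- rack_full: Fixed rack of the same build which already has such a label holder in its channel (part of the rack). Not to be used. Origin: centre of its underside.
- filter_cube_a: Black cube 45 x 34 x 43 mm with round windows, loose on rack_open's board; leave alone. Origin: centre of its underside.
- coverslips_a: Small pale square box 36 x 36 x 22 mm, loose on rack_open's board; leave alone. Origin: centre of its underside.
- filter_cube_b: Black cube 45 x 34 x 43 mm with round windows, loose on rack_full's board; leave alone. Origin: centre of its underside.
- coverslips_b: Small pale square box 36 x 36 x 22 mm, loose on rack_full's board; leave alone. Origin: centre of its underside.
- rack_open_ref (a point): Middle of the top of rack_open's board, 50 mm above the worktop; axes as rack_open. Seen from the fitted holder it lies on the plain (+x) side, behind the label.

How it is judged:
On the way, in this order (a step that is already met when the one before it is completed fails the run):
1. the label holder is drawn up out of its stand (z of holder_foot in the frame of stand above 0.03 m and contact force between the fingers and label_holder above 1 N), for 0.1 s.
2. the holder's foot is behind the lip of the open rack, label side to the front (z of holder_foot in the frame of bay_home below 0.022 m and x of holder_foot in the frame of bay_home between -0.006 and 0.006 m and y of holder_foot in the frame of bay_home between -0.01 and 0.01 m and angle between the x axis of holder_foot and the x axis of bay_home, either way round below 0.3 rad and x of rack_open_ref in the frame of holder_face above 0 m), for 0.05 s.
At the end, for the whole second after the job is handed in: Holder upright (0.2 rad) in rack_open's channel, label to the front (0.25 rad), foot within 5 mm of bay_home across the slot, 8 mm along it and at most 3 mm above it, clip pressed more than 6 mm, fingers bearing on the holder with more than 3 N, through the last second (value of joint clip above 0.006 m and z of holder_foot in the frame of bay_home below 0.003 m and x of holder_foot in the frame of bay_home between -0.005 and 0.005 m and y of holder_foot in the frame of bay_home between -0.008 and 0.008 m and angle between holder_foot's own z axis and vertical below 0.2 rad and contact force between the fingers and label_holder above 3 N and x of rack_open_ref in the frame of holder_face above 0 m and angle between the x axis of holder_foot and the x axis of bay_home, either way round below 0.25 rad); the arm keeps its last pose, push and grip.
It fails at once if a cube or small box on the racks is shifted more than 2 cm (distance of any of filter_cube_a, coverslips_a, filter_cube_b, coverslips_b from where it was at the start of the episode above 0.02 m).
It also fails if it takes over 38 s, if anything falls off the work surface, if the arm or the gripper's body presses on something with over 40 N, if the wrist force passes 120 N, or if a joint passes its speed limit or range.

## Working session

There is one attempt and no reset: what is moved stays moved. The work goes in short steps, Python scripts to look and compute and a shell command to move; the robot and the scene stay as the last step left them, time stands still between calls to the robot, and variables do not carry over. Pictures are saved under pics/ and viewed, at most 10 in all, crops included, and the job is handed in when it is done.

```bash
mkdir -p pics; cat > h.py <<'E'
import numpy as np,cv2
from scipy.spatial.transform import Rotation as R
from rig import *
def rot(o):
    o=np.array(o,float); return o if o.shape==(3,3) else R.from_quat(o).as_matrix()
def ray(c,px):
    K=np.array(c["intrinsics"]);d=[(px[0]-K[0,2])/K[0,0],(px[1]-K[1,2])/K[1,1]]
    u=np.array(d)
    for _ in range(30): u=np.array(d)/(1+c["k1"]*(u@u))
    return rot(c["orientation"])@np.array([u[0],u[1],1.])
def at_z(c,px,z):
    r=ray(c,px);o=np.array(c["origin"]);return o+r*(z-o[2])/r[2]
def proj(c,P):
    p=rot(c["orientation"]).T@(np.array(P)-c["origin"]);u=p[:2]/p[2];u=u*(1+c["k1"]*(u@u));K=np.array(c["intrinsics"])
    return [K[0,0]*u[0]+K[0,2],K[1,1]*u[1]+K[1,2]]
E
python3 - <<'E'
from h import *
for n in("scene","top"):
    c=camera(n);cv2.imwrite(f"pics/{n}0.png",c["img"]);print(n,np.round(c["origin"],3),np.round(rot(c["orientation"]),2).tolist(),np.round(c["intrinsics"],0).tolist(),c["k1"])
    for t in["holder_grip","holder_face","stand","rack_open","rack_full","filter_cube_a","coverslips_a","rack_open_ref"]:
        try:print(t,[(np.round(f["position"]).tolist(),round(f["score"],2)) for f in find_in(c,t)[:4]])
        except Exception as e:print(t,e)
s=read_state();print(s["t"],s["position"],s["tcp_rot"],s["finger_gap"],grip_point_offset)
E
```

```text
scene [0.064 0.677 0.615] [[-0.83, -0.32, 0.46], [-0.56, 0.46, -0.69], [0.01, -0.83, -0.56]] [[442.0, 0.0, 319.0], [0.0, 442.0, 246.0], [0.0, 0.0, 1.0]] 0.0382210016751651
holder_grip [([407.0, 211.0], 0.73)]
holder_face [([406.0, 210.0], 0.42), ([270.0, 251.0], 0.28)]
stand [([403.0, 229.0], 0.74)]
rack_open []
rack_full [([234.0, 348.0], 0.74)]
filter_cube_a [([247.0, 304.0], 0.77), ([273.0, 253.0], 0.62)]
coverslips_a [([296.0, 241.0], 0.74), ([213.0, 325.0], 0.72)]
rack_open_ref [([298.0, 268.0], 0.71)]
top [0.491 0.028 0.993] [[0.0, -1.0, 0.04], [-1.0, -0.0, -0.02], [0.02, -0.04, -1.0]] [[451.0, 0.0, 321.0], [0.0, 451.0, 241.0], [0.0, 0.0, 1.0]] -0.04959465581562572
holder_grip [([463.0, 293.0], 0.55)]
holder_face [([459.0, 290.0], 0.73)]
stand [([449.0, 282.0], 0.59), ([309.0, 231.0], 0.2)]
rack_open [([310.0, 234.0], 0.58)]
rack_full [([190.0, 264.0], 0.94), ([310.0, 234.0], 0.26), ([211.0, 245.0], 0.18)]
filter_cube_a [([207.0, 246.0], 0.89), ([288.0, 211.0], 0.85)]
coverslips_a [([178.0, 237.0], 0.76), ([326.0, 216.0], 0.73)]
rack_open_ref [([311.0, 233.0], 0.62)]
0.9 [ 0.24441567 -0.57520169  0.23131528] [ 9.79889590e-01  1.99540451e-01 -2.94131705e-06 -3.20831505e-06] 0.9978071591692321 0.0187
```

View pics/scene0.png

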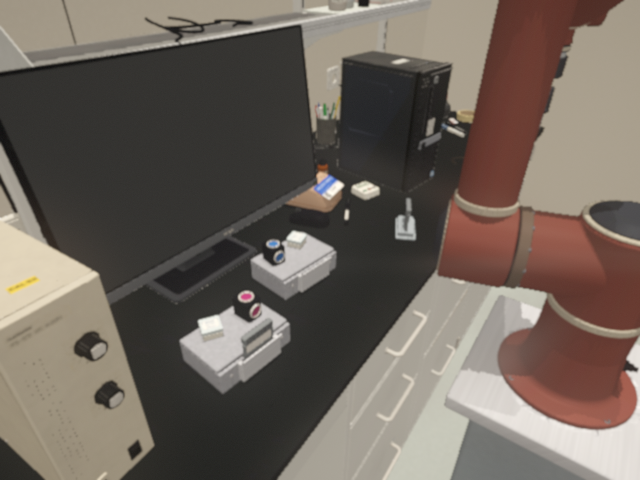

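View pics/top0.png

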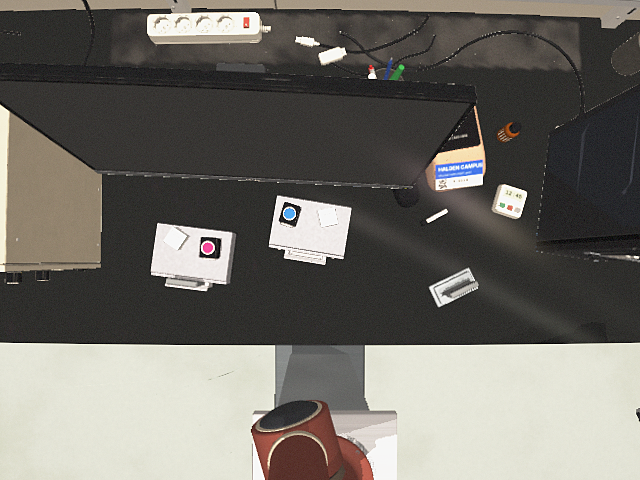

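```bash
python3 - <<'E'
from h import *
a=cv2.imread("pics/top0.png");s=cv2.imread("pics/scene0.png")
f=lambda i,x,y,w,h:cv2.resize(i[y:y+h,x:x+w],(400,300),interpolation=cv2.INTER_CUBIC)
cv2.imwrite("pics/crop0.png",np.vstack([np.hstack([f(a,415,258,80,60),f(a,262,188,100,75+5)]),np.hstack([f(s,375,190,68,51),f(s,240,225,108,81)])]))
E
```

```text
(no output)
```

View pics/crop0.png

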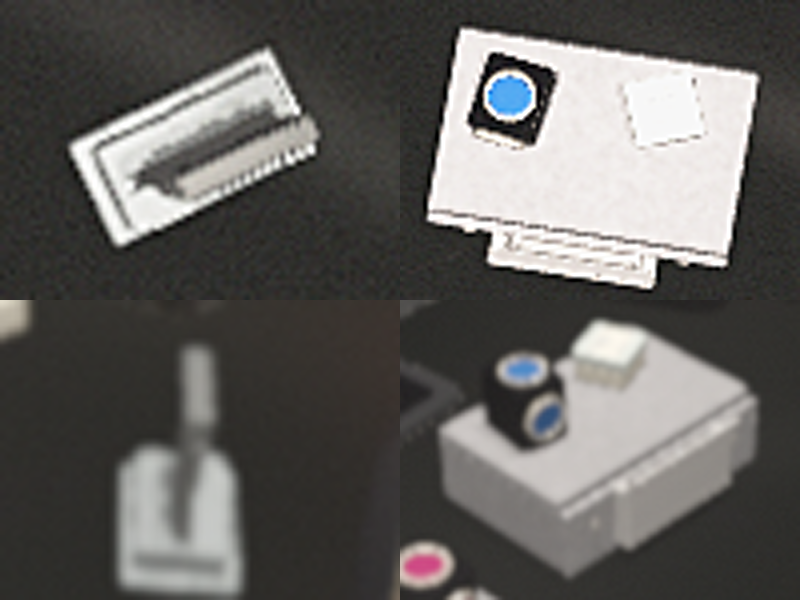

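```bash
python3 - <<'E'
from h import *
c=camera("top")
S=lambda l,z:np.array([at_z(c,(415+x/5,258+y/5),z)[:2] for x,y in l])
Q=lambda l,z:np.array([at_z(c,(262+(x-400)/4,188+y*80/300),z)[:2] for x,y in l])
st=S([(72,145),(270,48),(318,132),(120,245)],.018)
rk=Q([(460,28),(758,75),(725,265),(430,218)],.05)
for n,p in(("stand",st),("rack",rk)):
    e=[p[(i+1)%4]-p[i] for i in range(4)]
    print(n,p.mean(0).round(4),[np.linalg.norm(v).round(4) for v in e],[np.arctan2(v[1],v[0]).round(3) for v in e])
print("bar",S([(240,155)],.078)," ends",S([(178,180),(305,127)],.078))
m=rk.mean(0);
for y in(-.168,):
    print("slot from rack",m+R.from_euler('z',y).as_matrix()[:2,0]*-.059)
print("slot px",Q([(575,250),(505,235),(645,265)],.055))
g=find_in(c,"holder_grip");print(at_z(c,g[0]["position"],.071))
E
```

```text
stand [ 0.4291 -0.2814] [np.float64(0.0974), np.float64(0.0423), np.float64(0.1006), np.float64(0.0482)] [np.float64(-1.122), np.float64(-2.618), np.float64(2.08), np.float64(0.451)]
rack [0.555  0.0322] [np.float64(0.1587), np.float64(0.1079), np.float64(0.1564), np.float64(0.1075)] [np.float64(-1.732), np.float64(2.982), np.float64(1.407), np.float64(-0.138)]
bar [[ 0.42774297 -0.2809301 ]]  ends [[ 0.41755833 -0.25512848]
 [ 0.43918194 -0.30810855]]
slot from rack [0.49684347 0.04206335]
slot px [[0.49701614 0.04145916]
 [0.50517454 0.07786179]
 [0.48884755 0.00503573]]
[ 0.4200603 -0.2752957  0.071    ]
```

```bash
python3 -m jog '.76 -.53 .16 0 0 0;.76 -.53 .16 0 0 0;.76 -.53 .16 0 0 0;.76 -.53 .16 0 0 0;.76 -.53 .16 0 0 0;.76 -.53 .16 0 0 0;.76 -.53 .16 0 0 0;.76 -.53 .16 0 0 0;.76 -.53 .16 0 0 0;.76 -.53 .16 0 0 0;.76 -.53 .16 0 0 0;.76 -.53 .16 0 0 0;.76 -.53 .16 0 0 0;.76 -.53 .16 0 0 0;.76 -.53 .16 0 0 0;0 0 0 0 0 0' 0
python3 -m jog '0 0 0 0 0 -.96;0 0 0 0 0 -.96;0 0 0 0 0 -.96;0 0 0 0 0 -.96;0 0 0 0 0 -.96;0 0 0 0 0 -.96;0 0 0 0 0 -.96;0 0 0 0 0 -.96;0 0 0 0 0 -.96;0 0 0 0 0 -.96;0 0 0 0 0 -.96;0 0 0 0 0 -.96;0 0 0 0 0 -.96;0 0 0 0 0 -.96;0 0 0 0 0 -.96;0 0 0 0 0 -.96;0 0 0 0 0 -.96;0 0 0 0 0 0;0 0 0 0 0 0'
cat >> h.py <<'E'
def togo(x,y,z,psi):
    s=read_state();M=rot(s["tcp_rot"]);p=np.array(s["position"])
    d=M.T@(np.array([x,y,z])-p)/.025
    T=np.array([[np.cos(psi),np.sin(psi),0],[np.sin(psi),-np.cos(psi),0],[0,0,-1]])
    print("t",s["t"],"pos",p.round(4),"psi",np.arctan2(M[1,0],M[0,0]).round(3),"d",d.round(2),"w",(R.from_matrix(M.T@T).as_rotvec()/.1).round(2),"F",np.round(s["force"],1),"q6",s["q"][5],"gap",round(s["finger_gap"],3),"gf",s["grip_force"])
E
python3 - <<'E'
from h import *
togo(.428,-.281,.052,2.025)
c=camera("scene")
im=c["img"]
cv2.imwrite("pics/s1.png",cv2.resize(im[130:280,340:480],(700,560+190)[:2] if 0 else (560,600),interpolation=cv2.INTER_CUBIC))
p=proj(c,[.428,-.281,.078]);print(p)
E
```

```text
t: 2.6
position: [0.4296, -0.2788, 0.1707]
tcp_rot: [0.98, 0.201, -0.0, -0.001]
force: [0.3, -0.0, -0.4]
finger_gap: 0.999
grip_force: 0.0
t: 4.5
position: [0.4288, -0.2813, 0.1715]
tcp_rot: [0.527, 0.85, -0.0, 0.0]
force: [-0.0, 0.2, 0.7]
finger_gap: 1.002
grip_force: 0.0
t 4.5 pos [ 0.4288 -0.2813  0.1715] psi 2.031 d [ 0.03 -0.02  4.78] w [-0.    0.    0.06] F [-0.   0.2  0.7] q6 -1.1862016512828222 gap 1.002 gf 0.0
[np.float64(407.7385503176335), np.float64(203.1262702648686)]
```

View pics/s1.png

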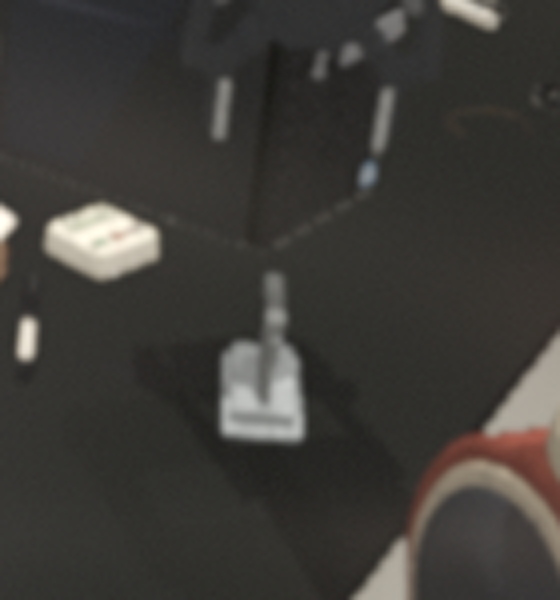

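```bash
python3 -m jog '0 0 .6 0 0 0;0 0 .6 0 0 0;0 0 .6 0 0 0;0 0 .6 0 0 0;0 0 .6 0 0 0;0 0 .6 0 0 0;0 0 .6 0 0 0;0 0 .55 0 0 0;0 0 0 0 0 0;0 0 0 0 0 0'
python3 -m jog '0 0 0 0 0 0;0 0 0 0 0 0;0 0 0 0 0 0;0 0 0 0 0 0;0 0 0 0 0 0;0 0 0 0 0 0;0 0 0 0 0 0;0 0 0 0 0 0;0 0 0 0 0 0;0 0 0 0 0 0' 1
```

```text
t: 5.55
position: [0.429, -0.2808, 0.0523]
tcp_rot: [0.526, 0.85, 0.0, -0.0]
force: [-0.0, 0.5, 0.2]
finger_gap: 1.003
grip_force: 0.0
t: 6.55
position: [0.4292, -0.2811, 0.0529]
tcp_rot: [0.526, 0.85, -0.0, 0.0]
force: [0.0, 0.8, 3.4]
finger_gap: 0.127
grip_force: 59.6
```

```bash
python3 -m jog '0 0 -.3 0 0 0;0 0 -.5 0 0 0;0 0 -.6 0 0 0;0 0 -.6 0 0 0;0 0 -.6 0 0 0;0 0 -.8 0 0 0;0 0 -.8 0 0 0;0 0 -.8 0 0 0;0 0 0 0 0 .9;0 0 0 0 0 .9;0 0 0 0 0 .9;0 0 0 0 0 .9;0 0 0 0 0 .9;0 0 0 0 0 .9;0 0 0 0 0 .9;0 0 0 0 0 0'
python3 - <<'E'
from h import *
togo(.497,.042,.14,1.406)
c=camera("scene");t=camera("top")
p=proj(c,[.429,-.281,.16]);print(p)
u,v=map(int,p)
f=lambda i,u,v,w:cv2.resize(i[v-w:v+w,u-w:u+w],(400,400),interpolation=cv2.INTER_CUBIC)
q=list(map(int,proj(t,[.429,-.281,.16])))
cv2.imwrite("pics/s2.png",np.hstack([f(c["img"],u,v,45),f(t["img"],q[0],q[1],45)]))
E
```

```text
t: 8.15
position: [0.4291, -0.281, 0.1787]
tcp_rot: [0.764, 0.646, 0.0, 0.001]
force: [0.1, 0.5, -1.0]
finger_gap: 0.13
grip_force: 59.0
t 8.15 pos [ 0.4291 -0.281   0.1787] psi 1.404 d [13.19  0.53  1.54] w [ 0.01  0.01 -0.02] F [ 0.1  0.5 -1. ] q6 -0.5580246290251242 gap 0.13 gf 59.011698961257935
[np.float64(411.65703297979695), np.float64(173.35757163851653)]
```

View pics/s2.png

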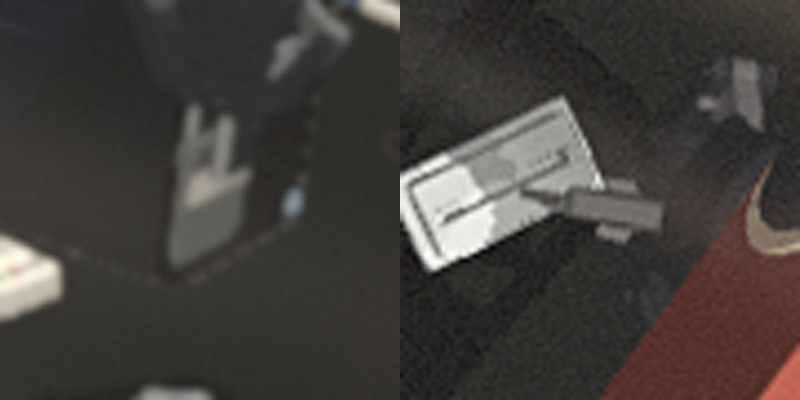

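```bash
python3 -m jog '.94 .04 0 0 0 0;.94 .04 0 0 0 0;.94 .04 0 0 0 0;.94 .04 0 0 0 0;.94 .04 0 0 0 0;.94 .04 0 0 0 0;.94 .04 0 0 0 0;.94 .04 0 0 0 0;.94 .04 0 0 0 0;.94 .04 0 0 0 0;.94 .04 0 0 0 0;.94 .04 0 0 0 0;.94 .04 0 0 0 0;.94 .04 0 0 0 0;0 0 0 0 0 0;0 0 0 0 0 0;0 0 0 0 0 0'
python3 - <<'E'
from h import *
togo(.497,.042,.14,1.406)
c=camera("scene");t=camera("top")
f=lambda i,u,v,w:cv2.resize(cv2.convertScaleAbs(i[v-w:v+w,u-w:u+w],alpha=1.4,beta=10),(400,400),interpolation=cv2.INTER_CUBIC)
u,v=map(int,proj(c,[.497,.042,.13]));q=list(map(int,proj(t,[.497,.042,.1])));print(u,v,q)
cv2.imwrite("pics/s3.png",np.hstack([f(c["img"],u,v+5,50),f(t["img"],q[0],q[1],40)]))
for n,k in((c,"s"),(t,"t")):
  for th in("holder_face","holder_grip"):print(k,th,[(np.round(a["position"],1).tolist(),round(a["score"],2)) for a in find_in(n,th)[:3]])
E
```

```text
t: 9.95
position: [0.4974, 0.0406, 0.1777]
tcp_rot: [0.764, 0.646, -0.0, 0.0]
force: [0.0, -0.2, -0.6]
finger_gap: 0.127
grip_force: 59.0
t 9.95 pos [0.4974 0.0406 0.1777] psi 1.404 d [ 0.05 -0.03  1.51] w [ 0.    0.   -0.02] F [ 0.  -0.2 -0.6] q6 0.09962437250242749 gap 0.127 gf 59.02605414390564
313 232 [305, 254]
s holder_face [([311.4, 220.1], 0.65)]
s holder_grip [([310.2, 218.9], 0.94)]
t holder_face []
t holder_grip []
```

View pics/s3.png

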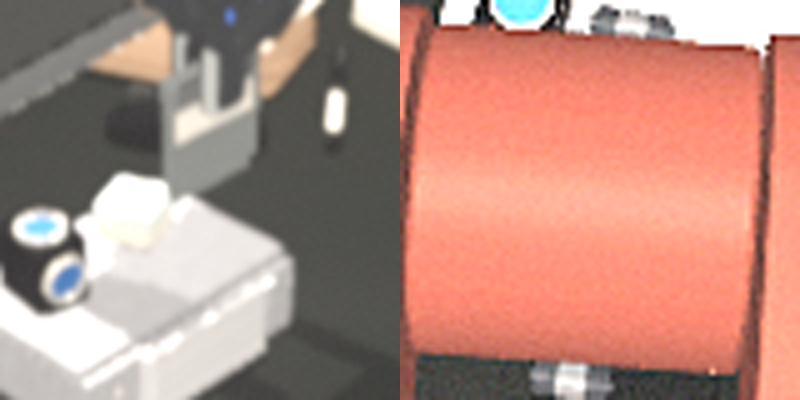

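```bash
python3 - <<'E'
from h import *
c=camera("scene");s=read_state();p=np.array(s["position"])
Rz=R.from_euler('z',-.165).as_matrix()
im=cv2.convertScaleAbs(c["img"],alpha=1.2)[157:307,233:413];k=4.4
im=cv2.resize(im,None,fx=k,fy=k,interpolation=cv2.INTER_CUBIC)
def pl(o,pts,col):
    a=np.array([proj(c,np.array(o)+Rz@np.array(q)) for q in pts]);a=((a-[233,157]+.5)*k-.5).astype(int)
    cv2.polylines(im,[a.reshape(-1,1,2)],True,col,1)
f=[p[0],p[1],p[2]-.0465]
pl(f,[(-.0025,.032,.008),(-.0025,-.032,.008),(-.0025,-.032,.058),(-.0025,.032,.058)],(0,0,255))
r=[.555,.0322,0]
pl(r,[(-.055,.08,.05),(-.055,-.08,.05),(.055,-.08,.05),(.055,.08,.05)],(0,255,0))
b=[.497,.042,0]
pl(b,[(-.004,.036,.05),(-.004,-.036,.05),(.004,-.036,.05),(.004,.036,.05)],(255,0,0))
cv2.imwrite("pics/s4.png",im);print(im.shape)
E
```

```text
(660, 792, 3)
```

View pics/s4.png

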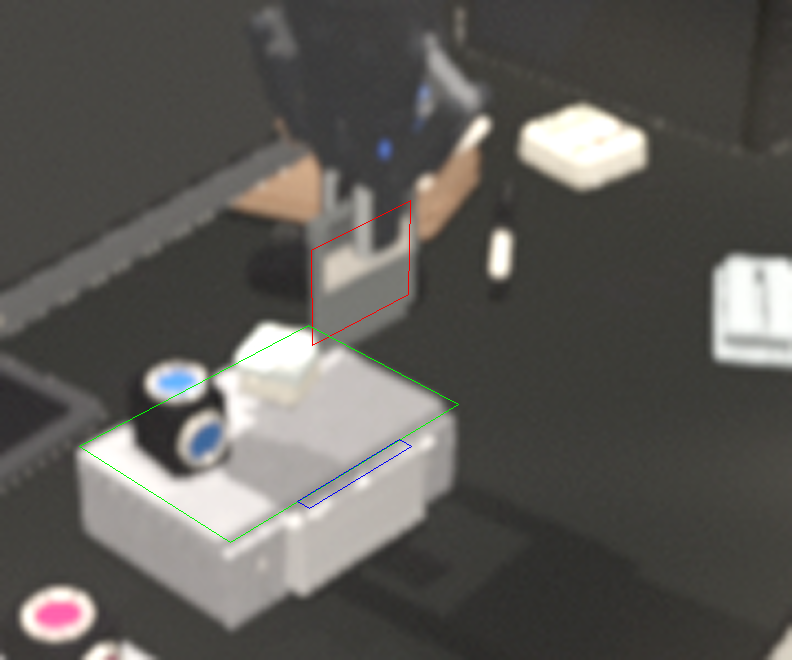

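```bash
python3 -m jog '.02 -.02 .5 0 0 0;.02 -.02 .5 0 0 0;.01 -.01 .5 0 0 0;0 0 .5 0 0 0;0 0 .5 0 0 0;0 0 .2 0 0 0;0 0 0 0 0 0;0 0 0 0 0 0'
python3 - <<'E'
from h import *
togo(.497,.042,.0685,1.406)
c=camera("scene");s=read_state();p=np.array(s["position"])
x0,y0,k=270,190,8
im=cv2.resize(cv2.convertScaleAbs(c["img"],alpha=1.3)[y0:y0+75,x0:x0+95],None,fx=k,fy=k,interpolation=cv2.INTER_CUBIC)
Rz=R.from_euler('z',-.165).as_matrix()
a=np.array([proj(c,np.array([p[0],p[1],p[2]-.0465])+Rz@np.array(q)) for q in [(-.00175,.028,0),(-.00175,-.028,0)]]);a=((a-[x0,y0]+.5)*k-.5).astype(int)
for q in a: cv2.circle(im,tuple(map(int,q)),3,(0,0,255),1)
cv2.imwrite("pics/s5.png",im)
E
```

```text
t: 11.1
position: [0.4968, 0.0427, 0.1103]
tcp_rot: [0.764, 0.646, 0.0, 0.0]
force: [0.7, -0.0, 0.2]
finger_gap: 0.124
grip_force: 59.0
t 11.1 pos [0.4968 0.0427 0.1103] psi 1.404 d [-0.03  0.01  1.67] w [ 0.01 -0.   -0.02] F [ 0.7 -0.   0.2] q6 0.10331050734418239 gap 0.124 gf 59.016632437705994
```

View pics/s5.png

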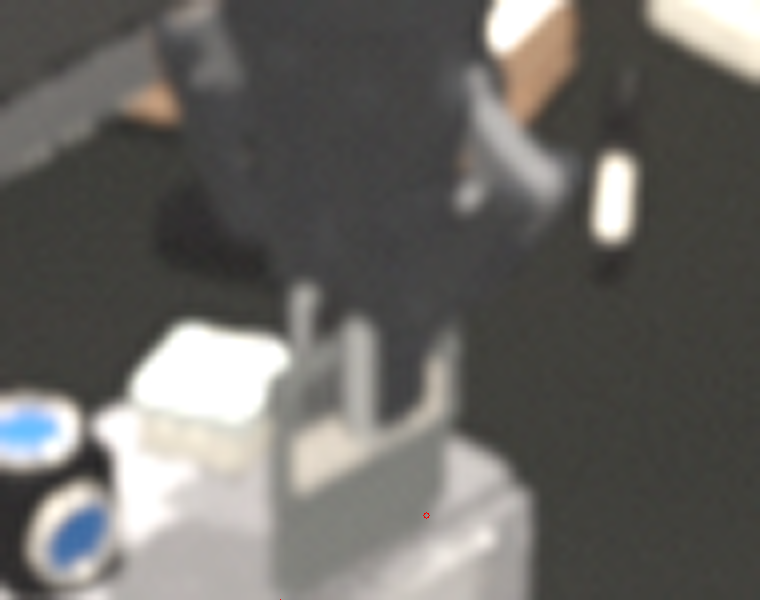

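```bash
python3 -m jog '0 0 .15 0 0 0;0 0 .15 0 0 0;0 0 .15 0 0 0;0 0 .15 0 0 0;0 0 0 0 0 0'
python3 -m jog '0 0 .1 0 0 0;0 0 .1 0 0 0;0 0 .1 0 0 0;0 0 0 0 0 0'
```

```text
t: 11.65
position: [0.4966, 0.0427, 0.095]
tcp_rot: [0.764, 0.646, 0.0, 0.0]
force: [-0.3, 0.8, -0.4]
finger_gap: 0.127
grip_force: 59.1
t: 12.05
position: [0.4973, 0.0427, 0.088]
tcp_rot: [0.764, 0.646, 0.001, 0.001]
force: [1.5, -0.0, 0.7]
finger_gap: 0.126
grip_force: 59.2
```

```bash
python3 -m jog '0 .02 .1 0 0 0;0 .02 .1 0 0 0;0 0 .1 0 0 0;0 0 0 0 0 0'
python3 -m jog '0 0 .1 0 0 0;0 0 .1 0 0 0;0 0 0 0 0 0'
```

```text
t: 12.45
position: [0.4973, 0.0424, 0.0794]
tcp_rot: [0.764, 0.646, -0.0, 0.0]
force: [2.9, -0.8, -2.2]
finger_gap: 0.129
grip_force: 58.9
t: 12.75
position: [0.4975, 0.0425, 0.075]
tcp_rot: [0.764, 0.646, -0.0, 0.0]
force: [2.2, 0.2, 0.2]
finger_gap: 0.13
grip_force: 59.4
```

```bash
python3 -m jog '0 .03 .08 0 0 0;0 .02 .08 0 0 0;0 0 0 0 0 0'
python3 -m jog '0 0 .08 0 0 0;0 0 .06 0 0 0;0 0 0 0 0 0'
```

```text
t: 13.05
position: [0.4981, 0.0424, 0.0707]
tcp_rot: [0.764, 0.646, -0.001, -0.001]
force: [-1.1, -0.1, 5.3]
finger_gap: 0.128
grip_force: 59.7
t: 13.35
position: [0.4988, 0.0424, 0.0688]
tcp_rot: [0.764, 0.646, -0.0, -0.0]
force: [-5.3, -1.1, 12.1]
finger_gap: 0.125
grip_force: 60.9
```

```bash
python3 -m jog '0 -.03 .04 0 0 0;0 0 0 0 0 0;0 0 0 0 0 0;0 0 0 0 0 0'
python3 -m jog '0 0 .04 0 0 0;0 0 0 0 0 0;0 0 0 0 0 0;0 0 0 0 0 0'
```

```text
t: 13.75
position: [0.4987, 0.0424, 0.0687]
tcp_rot: [0.764, 0.646, 0.0, 0.0]
force: [-6.1, -0.2, 13.8]
finger_gap: 0.127
grip_force: 61.2
t: 14.15
position: [0.4991, 0.0423, 0.0687]
tcp_rot: [0.764, 0.646, 0.0, 0.001]
force: [-7.1, 0.8, 19.8]
finger_gap: 0.13
grip_force: 62.1
```

```bash
python3 -c "
from rig import *
print(hand_in())"
```

```text
the job is handed in; nothing more can be done
None
```

I slid the label holder into the open rack's channel with the label facing front and pressed it down to the firm stop (about 20 N at hand-in). I handed the job in at about 14 s with the gripper still holding it; the judged result was not reported back.

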